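# Catch the dose pods and clip the dish home

### The arm

A 7-joint arm with a two-finger parallel gripper is mounted at the origin on the work surface. World frame = base frame: x ahead of the robot, y to its left, z up, the work surface at z = 0. Lengths are in m, angles in rad, forces in N, time in s.
With the tool pointing down it reaches from about 0.425 to 0.925 m from the base axis. Payload 6.8 kg.
Tool frame: the origin (TCP) lies at the very end of the fingers, on their centre line; the grasp point (between the pads) lies 19 mm behind it; z points along the fingers, x is the direction in which the jaws open and shut, and the axes are right-handed (so a half turn about z gives the same grasp; the last joint's range is limited). The gripper opens to 85 mm and grips with 20 to 120 N. Pads are 22 mm wide; open, the fingers measure 114 mm over their backs; the gripper's body (76 mm by 85 mm) begins 54 mm behind the grasp point. The pads swing forward as they close: fully open they stand 13 mm farther back than shut.
Start: joints at [-1.454, 0.477, 0.022, 1.555, -0.011, 1.109, -0.083], TCP at [0.15, 0.658, 0.231] pointing down, gripper open.
Joint ranges: [-2.96, 2.96], [-0.34, 2.1], [-1.41, 1.46], [0.24, 2.44], [-1.37, 4.51], [0.17, 1.92], [-2.96, 2.96]. Speed limits (rad/s): [2.39, 2.39, 3.14, 3.14, 3.14, 3.14, 3.14].

### API

Orientations are given as a unit quaternion [w, x, y, z].
In Python, from station import bot gives the robot as it stands.
- The arm moves only by the shell command python3 -m creep 'ROWS' [FORCE]. ROWS is JSON, a list that holds one entry, the list of rows, each a list of 7 numbers: the shift along the tool's x, y, z in cm, then the turn, a rotation vector about the tool's x, y, z in rad, then the opening, from 0 (shut) to 1 (fully open). In form: [[[dx, dy, dz, wx, wy, wz, claw], ...]]. A call has 1 to 10 rows; each row is the pose to reach, as a shift and turn from the pose commanded when the call began, along the tool's axes at that moment; what a row does not reach only later rows make up. A row lasts 1/8 s, in which the tool goes at most 62.5 mm and 10.7 degrees, less where a joint would pass 70% of its speed; a pose out of reach is approached as far as the arm can. A call with a gripper value outside its range is refused whole. The fingers move at their own pace and stop on an object; FORCE is the grip in N (left out, the last holds). Time passes only in rows, so rows that repeat a pose let the fingers close. It gives the time, the measured TCP pose, the force and the opening at its end, in the units of the state.
- bot.get_obs(): the state, without advancing time (a new reading comes with each control period).
- bot.read_camera(name): name is "scene" or "top"; returns (picture, depth): 384x512x3 uint8, blue, green, red; 384x512 float32, m along the optical axis (not along the pixel's ray), 0 where there is no reading.
- bot.calibration(name): a dict with "mtx" (3x3 intrinsics, pixels), "rvec" (rotation vector, rad) and "tvec" (3), from world to camera coordinates, as OpenCV has them. Camera axes: x right, y down, z forward; pixel columns grow to the right and rows downward; lengths in m; the calibration is good to about 2 mm. A picture is of the moment at which its call begins. calibration takes no time and is no camera call.
- bot.hand_in(): hands the job in, once; it reports no verdict.
Trained networks look in the newest picture that a camera, given by its name, has taken for a name from the list of things; names that differ only in an ending like _2 or _b are one class to them, and where a whole thing is asked for, a point or a joint stands for the part that bears it (a point fixed in the world has none). Each returns a list of dicts, best first, with "p" (0 to 1); they miss things now and then, are a little off and sometimes report something else, mostly with a low value. They report only what shows in the picture. A call takes as long as a camera call.
- bot.find_in(camera, label): "xy" ([column, row] in pixels, amid what is visible of it).
- bot.silhouettes(camera, label): "mask" (384x512 bool, what is visible of it) and "xy" ([column, row] in pixels, amid what is visible of it).
The state is a dict: "t": time; "q": joint angles; "joint_vel": joint speeds; "joint_torque": joint torques, N m; "eef_pos": TCP position; "tool_rot": TCP orientation; "contact_force": force on the tool from outside, world axes, zero at the start; "torque": the same for the moment, N m; "gripper_width": opening from 0.0 (shut) to 1.0 (fully open).
Only numpy, scipy, OpenCV 4.12 (cv2) and the standard library are available. Lean on these libraries where they do the work, as an engineer would, in place of code of your own. Each camera call takes 0.05 s, during which the arm holds its last target.

### The job

Pick up the dose dish by its grip, hold it under the lip of the tilted chute, push the gate's paddle with the dish's rim and catch all three pods in the dish. Then set the dish on the dock and press it straight down until both clips snap over it, keep pressing it firmly down onto the sprung pad, and finish like that, still pressing, without letting go of the push. Leave the other things on the table where they are.

Things in the scene. Friction and masses are not known exactly. Their poses are not given: they have to be found in the camera images.
- dish: Bare aluminium open dish, 150 (x) x 88 (y) mm, 0.16 to 0.26 kg. Origin: centre of its underside; z up, x along its length; it works either way round. Base plate 6 mm thick, its long edges stick out 8 mm past the walls as flanges. Walls 4 mm thick, 150 (x) x 72 (y) mm over their outsides, rim 46 mm above the underside. In the middle stands an upright grip.
- grip_top (a point): Top of the dish's grip, 90 mm above the dish's underside, in the dish's axes. The grip is an upright black rubber-faced block, 30 (x) x 14 (y) mm, on a wider foot, 24 (x) x 40 (y) mm, whose top (54 mm above the underside) is a shoulder that finger ends can rest and press on: pinch the block from above across y.
- dispenser: Fixed pod dispenser, a narrow steel chute on a white stand. Origin: on the table straight below the chute's lower end; z up; the chute climbs towards +x at 35 degrees, pods come off towards -x. Chute 29 mm wide inside, 37 outside, walls 26 mm high. The stand and base lie at x above 60 mm: the space below the lip is free.
- lip (a point): Middle of the chute's lower edge (floor level), 145 mm above the table, in the dispenser's axes. The chute's upper end is 120 mm behind the lip and about 250 mm high; the stand below it reaches 240 mm behind the lip.
- gate (a joint): The gate's turn, rad: 0 shut, 0.45 fully open; pods run freely from 0.27. Pushing the paddle towards the dispenser's +x turns it about an axle 66 mm behind (+x of) the lip and 15 mm above it, so that its top drops out of the pods' way; a light spring (about 1 to 2 N at the paddle) shuts it again. Rim 50 mm below the lip: push 20 to 25 mm after touching.
- paddle (a point): Where the dish's rim should push: a point on the middle of the paddle's front (-x) face, 50 mm below the lip's height when shut; it moves with the gate. Gate and paddle are one upright dark steel plate, 4 mm thick, its front face 4 mm behind (+x of) the lip: 27 mm wide where it stands up through the chute's floor, 60 mm wide below it, down to 75 mm below the lip.
- dock: Fixed ivory dock for the dish, base 180 (x) x 170 (y) x 10 mm. Origin: on the table, under its centre; z up. The dish fits centred, its x along the dock's x, either way round. End walls, 32 mm high, stand 156 mm apart in x. Pressed home, the dish's underside lies between 20 mm (just snapped) and 14 mm (on hard ledges) above the table.
- pad (a joint): Sprung black pad, 90 x 50 mm, in the middle of the dock, its top 20 mm above the table when free. Value: how far it is pressed in, m, 0 to 0.006 (2.5 N per mm); there the dish meets the hard ledges. The dish's weight alone gives about 1 mm, a firm push 3 mm or more.
- clip_left (a joint): Grey spring clip, 40 mm long, on the dock's +y side: how far it is pushed outward, m; 0 at rest, about 0.004 while the dish's flange passes, 0 again when hooked over it. The two clips form a slanted mouth, 95 mm wide 45 mm above the table, 80 mm at 30 mm; hook undersides at 26 mm. The push peaks at 10 to 20 N at 30 mm, then drops suddenly; hooked below 20 mm.
- clip_right (a joint): The same clip on the dock's -y side; outward is -y.
- pod1: Sealed white plastic pod, a disc 24 mm across and 12 mm thick, 15 g; number 1 in the single file in the chute, counted from the gate. Origin: centre of its lower face.
- pod2: Sealed white plastic pod, a disc 24 mm across and 12 mm thick, 15 g; number 2 in the single file in the chute, counted from the gate. Origin: centre of its lower face.
- pod3: Sealed white plastic pod, a disc 24 mm across and 12 mm thick, 15 g; number 3 in the single file in the chute, counted from the gate. Origin: centre of its lower face.

How it is judged:
On the way, in this order (a step that is already met when the one before it is completed fails the run):
1. the dish is held clear of the table, the gate still shut and the pods still in the chute (height (world z) of dish above 0.03 m and contact force between the fingers and dish above 1 N and value of joint gate below 0.1 rad and height (world z) of each of pod1, pod2, pod3 above 0.13 m), for 0.1 s.
2. all three pods lie in the dish while the robot holds it off the table (height (world z) of dish above 0.03 m and contact force between the fingers and dish above 1 N and x of pod1 in the frame of dish between -0.072 and 0.072 m and y of pod1 in the frame of dish between -0.034 and 0.034 m and z of pod1 in the frame of dish between 0 and 0.055 m and x of pod2 in the frame of dish between -0.072 and 0.072 m and y of pod2 in the frame of dish between -0.034 and 0.034 m and z of pod2 in the frame of dish between 0 and 0.055 m and x of pod3 in the frame of dish between -0.072 and 0.072 m and y of pod3 in the frame of dish between -0.034 and 0.034 m and z of pod3 in the frame of dish between 0 and 0.055 m), for 0.2 s.
3. the dish is snapped down under both clips of the dock, pods in it (z of dish in the frame of dock below 0.0205 m and horizontal distance between dish and dock below 0.008 m and angle between the x axis of dish and the x axis of dock, either way round below 0.1 rad and angle between dish's own z axis and vertical below 0.05 rad and value of joint each of clip_left, clip_right below 0.002 m and x of pod1 in the frame of dish between -0.072 and 0.072 m and y of pod1 in the frame of dish between -0.034 and 0.034 m and z of pod1 in the frame of dish between 0 and 0.055 m and x of pod2 in the frame of dish between -0.072 and 0.072 m and y of pod2 in the frame of dish between -0.034 and 0.034 m and z of pod2 in the frame of dish between 0 and 0.055 m and x of pod3 in the frame of dish between -0.072 and 0.072 m and y of pod3 in the frame of dish between -0.034 and 0.034 m and z of pod3 in the frame of dish between 0 and 0.055 m), for 0.1 s.
At the end, for the whole second after the job is handed in: For the last second: all three pods in the dish; dish in the dock, underside below 18.5 mm, centre within 8 mm, tilt under 0.05 and yaw within 0.1 rad; both clips back within 2 mm of rest; the robot still pushing it, pad in by over 3 mm and carrying over 6 N (z of dish in the frame of dock below 0.0185 m and horizontal distance between dish and dock below 0.008 m and angle between the x axis of dish and the x axis of dock, either way round below 0.1 rad and angle between dish's own z axis and vertical below 0.05 rad and value of joint each of clip_left, clip_right below 0.002 m and value of joint pad above 0.003 m and contact force between dish and pad above 6 N and contact force between the fingers and dish above 2 N and linear speed of dish below 0.02 m/s and x of pod1 in the frame of dish between -0.072 and 0.072 m and y of pod1 in the frame of dish between -0.034 and 0.034 m and z of pod1 in the frame of dish between 0 and 0.055 m and x of pod2 in the frame of dish between -0.072 and 0.072 m and y of pod2 in the frame of dish between -0.034 and 0.034 m and z of pod2 in the frame of dish between 0 and 0.055 m and x of pod3 in the frame of dish between -0.072 and 0.072 m and y of pod3 in the frame of dish between -0.034 and 0.034 m and z of pod3 in the frame of dish between 0 and 0.055 m); the arm keeps its last pose, push and grip.
It fails at once if a bystander is moved more than 40 mm or knocked over (distance of any of organiser, medbottle, carton, cup, vial, notebook, steel_bowl from where it was at the start of the episode above 0.04 m or angle between any of organiser, medbottle, carton, cup, vial, notebook, steel_bowl's own z axis and vertical above 0.5 rad).
It also fails if it takes over 58 s, if anything falls off the work surface, if the arm or the gripper's body presses on something with over 40 N, if the wrist force passes 120 N, or if a joint passes its speed limit or range.

## Working session

There is one attempt and no reset: what is moved stays moved. The work goes in short steps, Python scripts to look and compute and a shell command to move; the robot and the scene stay as the last step left them, time stands still between calls to the robot, and variables do not carry over. Pictures are saved under pics/ and viewed, and the job is handed in when it is done.

```bash
ls; mkdir -p pics
python3 - <<'E'
from station import bot
import cv2,numpy as np
print(bot.get_obs())
for n in("scene","top"):
    p,d=bot.read_camera(n); cv2.imwrite(f"pics/{n}0.png",p); np.save(f"{n}_d.npy",d)
    c=bot.calibration(n); R=cv2.Rodrigues(np.array(c['rvec'],float))[0]; print(n,c['mtx'],-R.T@np.ravel(c['tvec']),R)
E
```

```text
pics
{'t': 0.0, 'q': array([-1.45409611,  0.47780498,  0.02234426,  1.55649598, -0.01148861,
        1.10928575, -0.08310405]), 'joint_vel': array([ 0.00093154,  0.00096405,  0.00208334, -0.0005665 , -0.00098438,
       -0.00130038, -0.00113001]), 'joint_torque': array([-5.53327955e-04, -5.96452403e+01,  1.60753738e+00, -2.81197071e+01,
        1.23877623e-02,  9.13197262e-03, -2.59025961e-05]), 'eef_pos': array([0.15035143, 0.65741433, 0.23030374]), 'tool_rot': array([ 6.38890727e-04,  7.81950398e-01,  6.23339959e-01, -6.79761546e-04]), 'contact_force': array([-0.11742897, -0.12243372,  0.01905606]), 'torque': array([0.03636516, 0.00498915, 0.01498561]), 'gripper_width': 0.9984197802696515}
scene [[455.49138049   0.         251.9008217 ]
 [  0.         455.49138049 184.86157937]
 [  0.           0.           1.        ]] [ 0.78413465 -0.40951614  0.88140817] [[ 0.87687089  0.48056557 -0.01241639]
 [ 0.39654206 -0.73767442 -0.54643467]
 [-0.27175694  0.47422904 -0.83740969]]
top [[346.48679538   0.         254.69888199]
 [  0.         346.48679538 194.3227247 ]
 [  0.           0.           1.        ]] [0.47273971 0.01526324 0.87034738] [[-0.00229225 -0.99919447  0.04006452]
 [-0.99209983 -0.00275299 -0.12542065]
 [ 0.12542991 -0.0400355  -0.99129435]]
```

View pics/scene0.png

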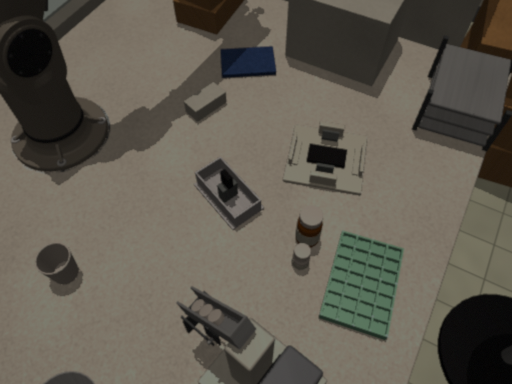

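View pics/top0.png

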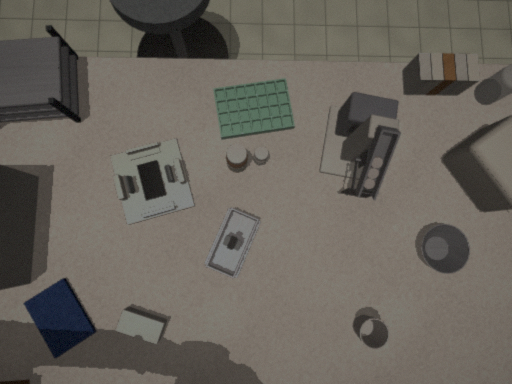

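```bash
cat > h.py <<'E'
from station import bot
import cv2,numpy as np
def cloud(n,d):
    c=bot.calibration(n);K=np.array(c['mtx']);R=cv2.Rodrigues(np.array(c['rvec'],float))[0];t=np.ravel(c['tvec'])
    v,u=np.mgrid[:d.shape[0],:d.shape[1]]
    P=np.stack([(u-K[0,2])/K[0,0]*d,(v-K[1,2])/K[1,1]*d,d],-1)
    W=(P-t)@R; W[d<=0]=np.nan
    return W
def proj(n,X):
    c=bot.calibration(n)
    return cv2.projectPoints(np.atleast_2d(np.array(X,float)),np.array(c['rvec'],float),np.array(c['tvec'],float),np.array(c['mtx']),None)[0][:,0]
E
python3 - <<'E'
from h import *
t=cv2.imread('pics/top0.png');s=cv2.imread('pics/scene0.png')
a=cv2.resize(t[80:290,100:420],None,fx=2.5,fy=2.5,interpolation=cv2.INTER_CUBIC);cv2.imwrite('pics/topz.png',cv2.convertScaleAbs(a,alpha=1.5))
a=cv2.resize(s[100:384,160:380],None,fx=2.1,fy=2.1,interpolation=cv2.INTER_CUBIC);cv2.imwrite('pics/scz.png',cv2.convertScaleAbs(a,alpha=1.5))
for n in('top','scene'):
    W=cloud(n,np.load(n+'_d.npy'));np.save(n+'_W.npy',W)
    for l in('dish','grip_top','dispenser','paddle','dock','pad','pod1','clip_left','clip_right'):
        for r in bot.silhouettes(n,l)[:3]:
            if r['p']<.3: continue
            q=W[r['mask']];q=q[~np.isnan(q[:,0])]
            np.save(f'm_{n}_{l}.npy',r['mask']) 
            print(n,l,round(r['p'],2),np.round(r['xy']),r['mask'].sum(),np.round(np.median(q,0),3),np.round(np.percentile(q,2,axis=0),3),np.round(np.percentile(q,98,axis=0),3))
E
```

```text
top dish 0.77 [234. 242.] 2293 [0.462 0.036 0.007] [ 0.391 -0.019  0.003] [0.537 0.092 0.09 ]
top grip_top 0.71 [232. 245.] 2253 [0.461 0.037 0.007] [ 0.391 -0.019  0.002] [0.535 0.093 0.09 ]
top dispenser 0.64 [360. 138.] 5644 [ 0.687 -0.243  0.132] [ 0.571 -0.322  0.01 ] [ 0.793 -0.199  0.241]
top paddle 0.55 [354. 190.] 227 [ 0.577 -0.232  0.136] [ 0.567 -0.278  0.001] [ 0.641 -0.219  0.161]
top dock 0.7 [152. 182.] 5023 [0.612 0.237 0.012] [0.524 0.149 0.008] [0.706 0.323 0.044]
top pad 0.66 [154. 179.] 779 [0.615 0.236 0.02 ] [0.572 0.206 0.012] [0.661 0.267 0.024]
top pad 0.39 [235. 244.] 2328 [0.461 0.035 0.007] [ 0.388 -0.022  0.001] [0.535 0.09  0.09 ]
top pod1 0.59 [378. 162.] 102 [ 0.624 -0.257  0.199] [ 0.615 -0.267  0.193] [ 0.636 -0.248  0.205]
top pod1 0.55 [372. 182.] 101 [ 0.585 -0.249  0.172] [ 0.576 -0.26   0.165] [ 0.596 -0.239  0.178]
top clip_right 0.5 [170. 172.] 118 [0.63  0.189 0.04 ] [0.611 0.181 0.009] [0.648 0.204 0.048]
scene dish 0.84 [227. 189.] 2708 [0.472 0.031 0.021] [ 0.389 -0.023  0.001] [0.542 0.09  0.088]
scene dispenser 0.85 [246. 356.] 6325 [ 0
[... 252 characters left out ...]
1 0.043]
scene pad 0.75 [328. 154.] 731 [0.618 0.236 0.018] [0.573 0.205 0.01 ] [0.661 0.269 0.023]
scene pod1 0.71 [215. 316.] 186 [ 0.628 -0.257  0.198] [ 0.616 -0.271  0.185] [ 0.637 -0.244  0.219]
scene pod1 0.46 [205. 309.] 130 [ 0.606 -0.253  0.184] [ 0.595 -0.262  0.176] [ 0.614 -0.242  0.19 ]
scene clip_left 0.59 [207. 307.] 149 [ 0.606 -0.253  0.184] [ 0.595 -0.264  0.175] [ 0.616 -0.241  0.195]
scene clip_left 0.45 [329. 135.] 143 [0.602 0.282 0.037] [0.586 0.274 0.013] [0.62  0.29  0.044]
scene clip_right 0.56 [326. 166.] 152 [0.633 0.188 0.037] [0.614 0.175 0.021] [0.65  0.197 0.045]
scene clip_right 0.5 [327. 158.] 4694 [0.62  0.229 0.011] [0.53  0.146 0.004] [0.71  0.326 0.043]
```

View pics/topz.png

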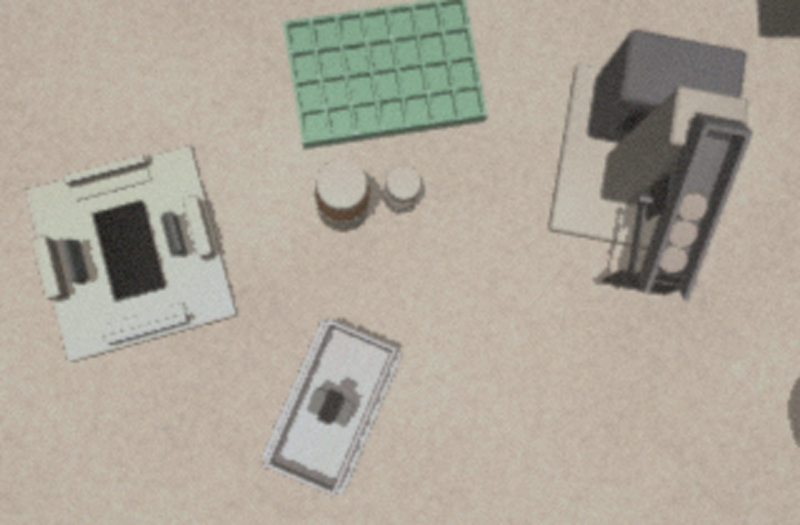

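View pics/scz.png

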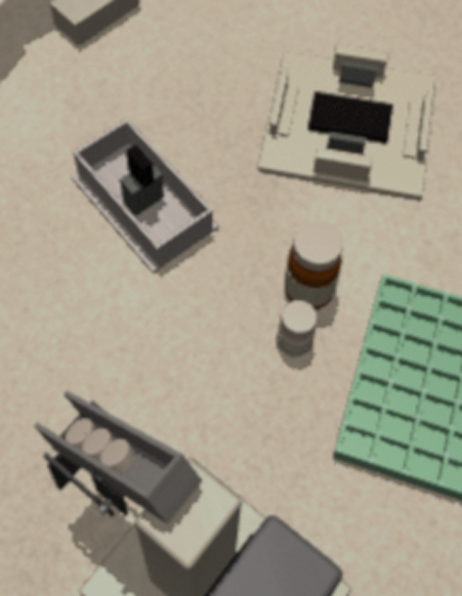

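```bash
cat > fit.py <<'E'
from h import *
W={n:np.load(n+'_W.npy') for n in('top','scene')}
M=lambda n,l:np.load(f'm_{n}_{l}.npy')
def rect(P,name):
    r=cv2.minAreaRect((P[:,:2]*1000).astype(np.float32)); print(name,len(P),np.round(r[0],1),np.round(r[1],1),round(r[2],1))
for n in W:
    q=W[n]; dm=cv2.dilate(M(n,'dish').astype(np.uint8),np.ones((5,5)))>0
    p=q[dm]; rect(p[(p[:,2]>.038)&(p[:,2]<.052)&(np.linalg.norm(p[:,:2]-[.462,.036],axis=1)>.028)],n+' rim')
    rect(p[(p[:,2]>.085)&(p[:,2]<.1)],n+' grip'); g=p[(p[:,2]>.085)&(p[:,2]<.1)];print(np.median(g,0))
    p=q[(cv2.dilate(M(n,'dock').astype(np.uint8),np.ones((5,5)))>0)]
    rect(p[(p[:,2]>.007)&(p[:,2]<.013)],n+' dockbase'); pp=q[M(n,'pad')]; 
    rect(p[(p[:,2]>.027)&(p[:,2]<.036)],n+' dockwalls')
    k=p[(p[:,2]>.036)]; rect(k,n+' clips')
    for nm in ('dispenser','paddle'):
        pass
    # chute
    p=q.reshape(-1,3); p=p[~np.isnan(p[:,0])]; p=p[(p[:,0]>.53)&(p[:,0]<.72)&(p[:,1]>-.34)&(p[:,1]<-.2)&(p[:,2]>.12)]
    np.save(n+'_ch.npy',p); print(n,len(p),p.min(0),p.max(0))
E
python3 fit.py
```

```text
top rim 344 [463.2  35.9] [ 72.  149.7] 66.8
top grip 83 [463.3  35.8] [13.8 28.9] 67.1
[0.46426991 0.03672902 0.09032376]
top dockbase 2902 [616.1 237.3] [180.4 170.1] 16.1
top dockwalls 345 [616.8 234.8] [172.2 157.2] 16.0
top clips 475 [615.7 237. ] [ 59.7 162. ] 16.1
top 2682 [ 0.55069938 -0.30084838  0.12027893] [ 0.71971331 -0.21754943  0.25254752]
scene rim 460 [464.2  37.1] [ 73.4 151.6] 66.9
scene grip 78 [464.1  36.7] [14.1 29.2] 64.9
[0.46540079 0.03602872 0.08836917]
scene dockbase 2297 [616.9 237.6] [179.6 172.2] 16.1
scene dockwalls 406 [618.2 233. ] [172.1 153.5] 15.7
scene clips 465 [616.6 238.2] [ 59.2 165.3] 16.3
scene 3952 [ 0.55185687 -0.30150234  0.12042051] [ 0.71996953 -0.21821615  0.2511011 ]
```

```bash
cat > fit2.py <<'E'
from h import *
from scipy.optimize import least_squares
c,s=np.cos(np.radians(35)),np.sin(np.radians(35))
def loc(p,th):
    lx,ly,yaw=th; d=p-[lx,ly,.145]
    a=d[:,0]*np.cos(yaw)+d[:,1]*np.sin(yaw); l=-d[:,0]*np.sin(yaw)+d[:,1]*np.cos(yaw)
    return a*c+d[:,2]*s, l, -a*s+d[:,2]*c   # along chute, lateral, height above floor
for n in('top','scene','both'):
    P=np.vstack([np.load(m+'_ch.npy') for m in(('top','scene') if n=='both' else (n,))])
    th=np.array([.565,-.245,-.19])
    for it in range(6):
        A,L,H=loc(P,th)
        wt=(abs(H-.026)<.004)&(A>-.01)&(A<.13)&(abs(L)<.024)
        Q=P[wt]
        f=lambda t:(abs(loc(Q,t)[1])-.0165)
        # lateral center+yaw via wall tops
        r=least_squares(lambda v:(lambda a,l,h:np.concatenate([np.maximum(abs(l)-.0185,0)+np.minimum(abs(l)-.0145,0)*(a<.115),h-.026]))(*loc(Q,v)),th,loss='soft_l1',f_scale=.001)
        th=r.x
    A,L,H=loc(P,th);wt=(abs(H-.026)<.003)&(abs(L)<.022)
    print(n,th.round(4),np.degrees(th[2]),wt.sum(),'along range of walltop',np.percentile(A[wt],[.5,2,98,99.5]).round(4),'lat',np.percentile(L[wt],[1,10,90,99]).round(4))
    fl=(abs(H)<.003)&(abs(L)<.013); print(' floor',fl.sum(),np.percentile(A[fl],[1,50,99]).round(4) if fl.sum() else '')
    e=(A<.02)&(abs(L)<.05)&(A>-.03);
    for lo in range(-20,40,6):
        m=(A*1000>lo)&(A*1000<lo+6)&(abs(L)<.035); print(lo,m.sum(),np.percentile(H[m]*1000,[5,50,95]).round(0) if m.sum() else '',np.percentile(L[m]*1000,[5,50,95]).round(0) if m.sum() else '')
E
python3 fit2.py
```

```text
top [ 0.5689 -0.2464 -0.1862] -10.671262203445469 416 along range of walltop [0.0008 0.0033 0.1467 0.1472] lat [-0.019  -0.0178  0.0179  0.0188]
 floor 265 [0.001  0.1089 0.147 ]
-20 0  
-14 11 [-21. -19. -19.] [-19.  16.  28.]
-8 10 [-19. -13. -10.] [16. 23. 30.]
-2 45 [-11.   2.  26.] [-16.  -1.  27.]
4 56 [-2.  9. 27.] [-16.   5.  27.]
10 65 [-2. 11. 27.] [-16.   1.  27.]
16 64 [-6. 13. 28.] [-15.   4.  27.]
22 70 [-11.  13.  27.] [-16.   4.  27.]
28 74 [-12.  13.  27.] [-16.   1.  27.]
34 76 [-18.  12.  27.] [-16.   4.  27.]
scene [ 0.5716 -0.2455 -0.1859] -10.648544697811325 500 along range of walltop [-0.0011  0.0041  0.1448  0.1453] lat [-0.0185 -0.0179  0.0175  0.0186]
 floor 272 [0.0699 0.1006 0.1458]
-20 0  
-14 5 [-22. -21. -16.] [-30. -20. -15.]
-8 26 [-20. -12.  15.] [-29. -20.   7.]
-2 32 [-11.  14.  27.] [-28. -18.  18.]
4 62 [-1. 10. 27.] [-28. -15.  26.]
10 70 [-4. 11. 27.] [-27.  -0.  17.]
16 69 [-6. 12. 27.] [-27.  -4.  16.]
22 80 [-11.  12.  26.] [-28.  -5.  15.]
28 94 [-14.  12.  27.] [-27.  -4.  16.]
34 64 [-21.  11.  27.] [-28.  -6.  16.]
both [ 0.5705 -0.246  -0.1868] -10.700385310992726 897 along range of walltop [-0.0007  0.003   0.1456  0.146 ] lat [-0.0192 -0.0175  0.0177  0.0193]
 floor 509 [0.0002 0.104  0.1463]
-20 0  
-14 15 [-22. -19. -17.] [-20.  14.  28.]
-8 33 [-22. -14.  -9.] [-29. -17.  28.]
-2 91 [-11.   7.  27.] [-19.  -5.  23.]
4 98 [-1. 10. 28.] [-27.  -2.  27.]
10 146 [-5. 10. 27.] [-26.  -2.  27.]
16 134 [-6. 13. 28.] [-25.   1.  25.]
22 148 [-12.  12.  27.] [-26.  -0.  25.]
28 171 [-13.  12.  27.] [-25.   0.  22.]
34 146 [-21.  12.  27.] [-26.  -2.  25.]
```

```bash
cat > plan.py <<'E'
import sys;from h import *
from scipy.spatial.transform import Rotation as Ro
def plan(x,y,z,psi):
    o=bot.get_obs();q=o['tool_rot'];R=Ro.from_quat([q[1],q[2],q[3],q[0]])
    p=np.radians(psi);T=Ro.from_matrix(np.array([[np.cos(p),np.sin(p),0],[np.sin(p),-np.cos(p),0],[0,0,-1]]))
    d=R.inv().apply(np.array([x,y,z])-o['eef_pos'])*100
    print('pos',o['eef_pos'].round(4),'t',round(o['t'],2),'F',o['contact_force'].round(2),'g',round(o['gripper_width'],3))
    print('shift cm',d.round(2),'rot',(R.inv()*T).as_rotvec().round(3))
if __name__=='__main__': plan(*map(float,sys.argv[1:]))
E
python3 plan.py .464 .036 .17 66.8; python3 plan.py .36 .36 .23 66.8
python3 - <<'E'
from h import *
for n in('top','scene'):
    W=np.load(n+'_W.npy').reshape(-1,3);W=W[~np.isnan(W[:,0])]
    H={}
    g=np.full((12,14),0.)
    for x,y,z in W:
        i,j=int(x//.1),int((y+.7)//.1)
        if 0<=i<12 and 0<=j<14: g[i,j]=max(g[i,j],z)
    print(n,'rows x 0..1.2, cols y -.7..');print((g*100).astype(int))
print(proj('scene',[.15,.658,.231]),proj('top',[.15,.658,.231]))
E
```

```text
pos [0.1505 0.658  0.2313] t 1.0 F [-1.18  0.5   0.19] g 1.003
shift cm [-53.65  44.43   6.13] rot [-0.   -0.    0.18]
pos [0.1505 0.658  0.2313] t 1.0 F [-1.18  0.5   0.19] g 1.003
shift cm [-24.38  27.07   0.13] rot [-0.   -0.    0.18]
top rows x 0..1.2, cols y -.7..
[[ 0  0  0  0  0  0  0  0  0  0  0  0  0  0]
 [ 0  0  0  0  0  0  0  0  0  0  0  0  2  0]
 [ 0  0  0  7  7  0  0  0  4  4  1  1  1  0]
 [ 0  4  4  0  0  0  0  4  0  4  1  1 11  0]
 [ 0  4  4  0  0  0  4  9  0  0  0  0 12  0]
 [10 13  4  0 20  0  4  4  3  4  4  0 13  0]
 [ 0 13  0  0 25  1  6 10  4  4  4  0 13  0]
 [12 13  0 20 21  2  2  2  1  3  0 13 11  2]
 [12  9  9  0 13  2  2  2  0  0  0 11 11  0]
 [ 0  9  9  0  0  0  0  0  0  0  0 13 10  0]
 [ 0  0  0  0  0  0  0  0  0  0  0  0  0  0]
 [ 0  0  0  0  0  0  0  0  0  0  0  0  0  0]]
scene rows x 0..1.2, cols y -.7..
[[ 0  0  0  0  0  1 39 39  1  0  0  7  9  0]
 [ 0  0  0  0  0  0  1  1  0  0  0  7 11  5]
 [ 0  0  0  7  7  0  0  0  4  4  1  1  1  0]
 [ 0  0  4  0  0  0  0  4  0  4  1  1 18  0]
 [ 0  0  4  0  0  0  4  9  0  0  0  0 20  0]
 [ 0  0  0  0 19  0  4  4  3  4  4  0 20 19]
 [ 0  0  0 19 25  1  6 10  4  4  4  0 20 20]
 [ 0  0  0 20 21  2  2  2  1  3  0 13 10 13]
 [ 0  0  0  0 13  2  2  2  0  0  0 10 10 10]
 [ 0  0  0  0  0  0  0  0  0  0  0 13 10 11]
 [ 0  0  0  0  0  0  0  0  0  0  0  0  0  0]
 [ 0  0  0  0  0  0  0  0  0  0  0  0  0  0]]
[[238.88030417 -69.66354132]] [[-152.54643202  437.66342848]]
```

```bash
python3 -m creep '[[[-1.5,1.7,0,0,0,0.02,1],[-5,5.5,0,0,0,0.05,1],[-9,10,0,0,0,0.09,1],[-13,14.5,0,0,0,0.13,1],[-17,19,0,0,0,0.16,1],[-21.5,23.5,0,0,0,0.18,1],[-26,27.5,0,0,0,0.18,1],[-31,31,0,0,0,0.18,1],[-36,34.5,0,0,0,0.18,1],[-41,37.5,1,0,0,0.18,1]]]'; python3 plan.py .464 .036 .14 66.8
```

```text
t: 2.25
eef_pos: [0.426, 0.1731, 0.2222]
tool_rot: [-0.0, 0.835, 0.55, 0.001]
contact_force: [1.2, 0.0, 0.2]
gripper_width: 1.0
pos [0.426  0.1731 0.2222] t 2.25 F [1.19 0.04 0.16] g 1.0
shift cm [-11.13   8.89   8.2 ] rot [ 0.002 -0.003 -0.   ]
```

```bash
python3 -m creep '[[[-3.5,3,2,0,0,0,1],[-7,6,4,0,0,0,1],[-10,8,6.5,0,0,0,1],[-11.1,8.9,8.2,0,0,0,1],[-11.1,8.9,8.2,0,0,0,1],[-11.1,8.9,8.2,0,0,0,1]]]'; python3 plan.py .4637 .0364 .058 66.8
python3 - <<'E'
from h import *
p,d=bot.read_camera('scene');cv2.imwrite('pics/s1.png',cv2.resize(p[40:300,80:400],None,fx=2,fy=2))
E
```

```text
t: 3.0
eef_pos: [0.4631, 0.0386, 0.1399]
tool_rot: [-0.0, 0.835, 0.551, 0.0]
contact_force: [-0.1, 0.6, 0.5]
gripper_width: 1.002
pos [0.4631 0.0386 0.1399] t 3.0 F [-0.12  0.62  0.5 ] g 1.002
shift cm [-0.18  0.14  8.19] rot [ 0.    -0.001  0.001]
```

View pics/s1.png

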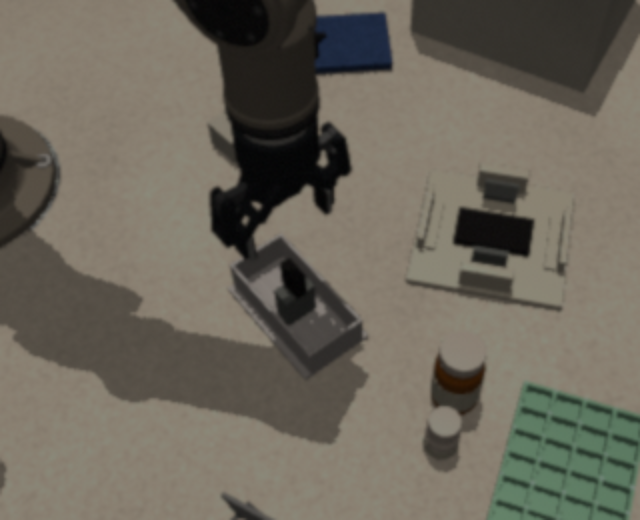

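```bash
python3 -m creep '[[[-0.2,0.15,2,0,0,0,1],[-0.2,0.15,4,0,0,0,1],[-0.2,0.15,5,0,0,0,1],[-0.2,0.15,5,0,0,0,1]]]'; python3 plan.py .4637 .0364 .057 66.8
```

```text
t: 3.55
eef_pos: [0.4632, 0.0358, 0.0893]
tool_rot: [-0.0, 0.835, 0.551, -0.0]
contact_force: [-0.4, -0.1, 0.9]
gripper_width: 0.997
pos [0.4632 0.0358 0.0893] t 3.55 F [-0.35 -0.14  0.92] g 0.997
shift cm [0.08 0.02 3.23] rot [-0.     0.     0.001]
```

```bash
python3 -m creep '[[[0.1,0,1.5,0,0,0,1],[0.1,0,2.7,0,0,0,1],[0.1,0,3.2,0,0,0,1],[0.1,0,3.2,0,0,0,1]]]'; python3 plan.py .4637 .0364 .057 66.8;python3 -m creep '[[[0,0,0,0,0,0,0.5],[0,0,0,0,0,0,0.1],[0,0,0,0,0,0,0],[0,0,0,0,0,0,0],[0,0,0,0,0,0,0],[0,0,0,0,0,0,0],[0,0,0,0,0,0,0],[0,0,0,0,0,0,0]]]' 80;  python3 plan.py .4637 .0364 .057 66.8
```

```text
t: 4.05
eef_pos: [0.4634, 0.036, 0.0568]
tool_rot: [-0.0, 0.835, 0.55, -0.001]
contact_force: [0.2, 0.3, -0.2]
gripper_width: 1.002
pos [0.4634 0.036  0.0568] t 4.05 F [ 0.25  0.29 -0.18] g 1.002
shift cm [ 0.05  0.01 -0.02] rot [-0.001  0.001 -0.   ]
t: 5.05
eef_pos: [0.464, 0.0363, 0.0576]
tool_rot: [0.0, 0.835, 0.551, 0.0]
contact_force: [-1.0, 0.2, 6.0]
gripper_width: 0.151
pos [0.464  0.0363 0.0576] t 5.05 F [-1.03  0.23  6.02] g 0.151
shift cm [-0.   -0.03  0.06] rot [ 0. -0.  0.]
```

```bash
python3 -m creep '[[[0,0,-0.5,0,0,0,0],[0,0,-2,0,0,0,0],[0,0,-4,0,0,0,0],[0,0,-6,0,0,0,0],[0,0,-6.5,0,0,0,0],[0,0,-6.5,0,0,0,0]]]' 100
python3 - <<'E'
from h import *
from plan import plan
for n in('scene','top'):
    p,d=bot.read_camera(n);cv2.imwrite(f'pics/{n}2.png',p)
    W=cloud(n,d)
    for l in ('dish',):
        r=bot.silhouettes(n,l)
        for k in r[:2]:
            if k['p']>.3:
                q=W[k['mask']];q=q[~np.isnan(q[:,0])]
                print(n,k['p'],np.median(q,0).round(3),np.percentile(q,[2,98],axis=0).round(3))
                for zz in (.09,.095,.1,.105,.11,.115):
                    m=abs(q[:,2]-zz)<.004
                    if m.sum()>30: print(zz,m.sum(),cv2.minAreaRect((q[m][:,:2]*1000).astype(np.float32)))
# target: dispenser frame standoff -0.10 for dish front
yaw=np.radians(-10.7);lip=np.array([.5705,-.246]);u=np.array([np.cos(yaw),np.sin(yaw)])
for a in(-.16,-.071,-.049):print(a,lip+a*u)
plan(*(lip-.16*u),.13,79.3)
E
cd pics; python3 -c "
import cv2;a=cv2.imread('scene2.png');cv2.imwrite('s2z.png',cv2.convertScaleAbs(cv2.resize(a[80:340,100:420],None,fx=2,fy=2),alpha=1.5))"
```

```text
t: 5.8
eef_pos: [0.4637, 0.0363, 0.1225]
tool_rot: [0.0, 0.835, 0.551, 0.0]
contact_force: [0.9, 0.1, -1.5]
gripper_width: 0.147
scene 0.66 [0.479 0.022 0.083] [[ 0.387 -0.025  0.067]
 [ 0.542  0.065  0.15 ]]
0.09 222 ((463.9143371582031, 33.15281295776367), (70.39630126953125, 148.9373779296875), 67.31778717041016)
0.095 231 ((463.8729248046875, 32.698890686035156), (70.44877624511719, 149.59097290039062), 67.8030776977539)
0.1 229 ((464.4215087890625, 32.97779846191406), (69.77428436279297, 148.06103515625), 66.87163543701172)
0.105 294 ((464.82452392578125, 34.091426849365234), (72.86968231201172, 148.93310546875), 66.7793197631836)
0.11 332 ((464.67034912109375, 34.211063385009766), (72.6563949584961, 148.84759521484375), 67.03363800048828)
0.115 116 ((466.0838317871094, 32.82942581176758), (70.78706359863281, 145.21153259277344), 67.29552459716797)
top 0.66 [0.536 0.031 0.1  ] [[0.522 0.009 0.001]
 [0.546 0.045 0.215]]
0.11 39 ((536.26953125, 25.685901641845703), (13.272738456726074, 35.01189422607422), 0.1210910826921463)
-0.16 [ 0.41328195 -0.21629334]
-0.071 [ 0.50073449 -0.23281767]
-0.049 [ 0.52235197 -0.23690234]
pos [0.4632 0.036  0.1217] t 6.0 F [ 0.52 -0.43 -1.3 ] g 0.147
shift cm [-25.16   5.35  -0.81] rot [-0.001  0.001 -0.218]
```

View pics/s2z.png

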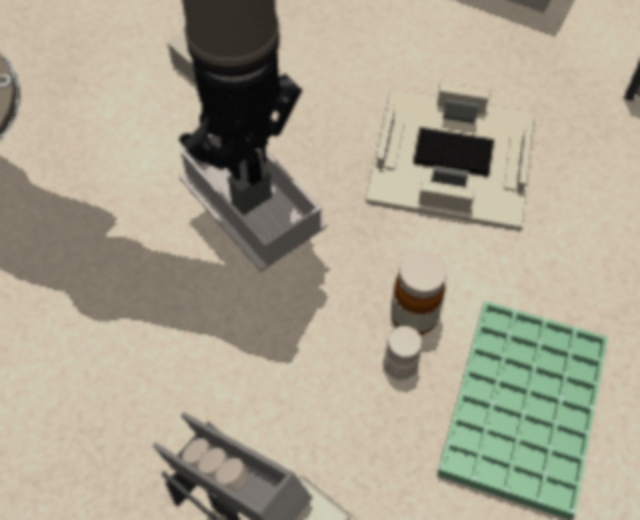

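Run:
```python
from plan import *
yaw=np.radians(-10.7);lip=np.array([.5705,-.246]);u=np.array([np.cos(yaw),np.sin(yaw)])
plan(*(lip-.125*u),.1066,79.3)
```

```text
pos [0.4632 0.036  0.1217] t 6.0 F [ 0.52 -0.43 -1.3 ] g 0.147
shift cm [-24.4    8.77   1.52] rot [-0.001  0.001 -0.218]
```

```bash
python3 -m creep '[[[-1.5,0.5,0,0,0,-0.02,0],[-5,1.8,0,0,0,-0.05,0],[-9,3.2,0,0,0,-0.09,0],[-13,4.7,0.3,0,0,-0.13,0],[-17,6.1,0.6,0,0,-0.17,0],[-20.5,7.4,0.9,0,0,-0.2,0],[-23,8.3,1.2,0,0,-0.218,0],[-24.4,8.8,1.5,0,0,-0.218,0],[-24.4,8.8,1.5,0,0,-0.218,0],[-24.4,8.8,1.5,0,0,-0.218,0]]]'
python3 - <<'E'
from plan import *
for n in('scene','top'):
    p,d=bot.read_camera(n);cv2.imwrite(f'pics/{n}3.png',p);np.save(f'{n}3_d.npy',d)
a=cv2.imread('pics/scene3.png');cv2.imwrite('pics/s3z.png',cv2.convertScaleAbs(cv2.resize(a[160:384,60:330],None,fx=2.6,fy=2.6),alpha=1.6))
a=cv2.imread('pics/top3.png');cv2.imwrite('pics/t3z.png',cv2.convertScaleAbs(cv2.resize(a[80:320,260:480],None,fx=2.5,fy=2.5),alpha=1.6))
yaw=np.radians(-10.7);lip=np.array([.5705,-.246]);u=np.array([np.cos(yaw),np.sin(yaw)])
plan(*(lip-.076*u),.1066,79.3)
for n in('scene','top'):
    W=cloud(n,np.load(n+'3_d.npy')).reshape(-1,3);W=W[~np.isnan(W[:,0])]
    d=W-np.append(lip-.125*u,0);a=d[:,0]*u[0]+d[:,1]*u[1];l=-d[:,0]*u[1]+d[:,1]*u[0]
    m=(abs(a)<.085)&(abs(l)<.05)&(abs(W[:,2]-.095)<.005)&((abs(a)>.03))
    if m.sum()>30: print(n,m.sum(),cv2.minAreaRect((np.c_[a,l][m]*1000).astype(np.float32)),np.median(W[m][:,2]))
E
```

```text
t: 7.25
eef_pos: [0.4486, -0.2214, 0.107]
tool_rot: [-0.0, 0.77, 0.639, 0.0]
contact_force: [0.0, 0.9, -2.1]
gripper_width: 0.148
pos [ 0.4488 -0.2214  0.1072] t 7.35 F [-0.09  0.84 -2.48] g 0.153
shift cm [-0.16  4.82  0.06] rot [-0.    -0.001  0.002]
scene 230 ((1.69940185546875, 1.3052253723144531), (72.51618957519531, 149.0069122314453), 89.91637420654297) 0.09348932959889489
top 281 ((0.137603759765625, 0.07155227661132812), (149.97628784179688, 72.6028823852539), 0.2123975157737732) 0.09566641391305197
```

View pics/s3z.png

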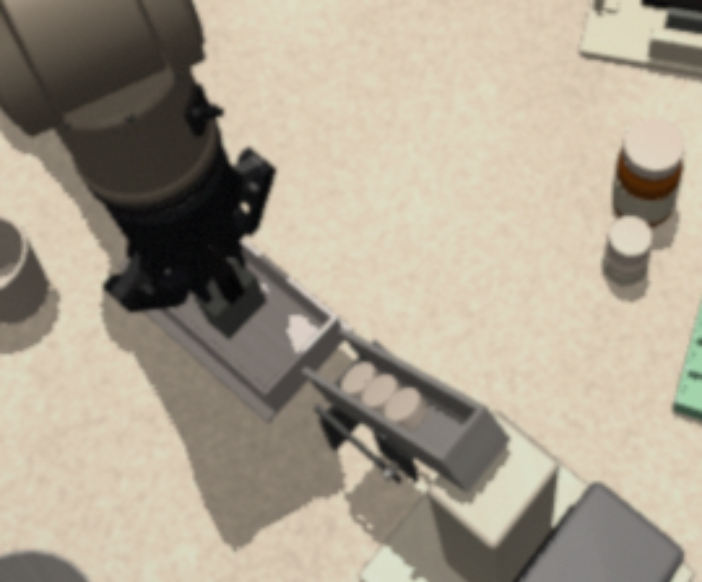

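View pics/t3z.png

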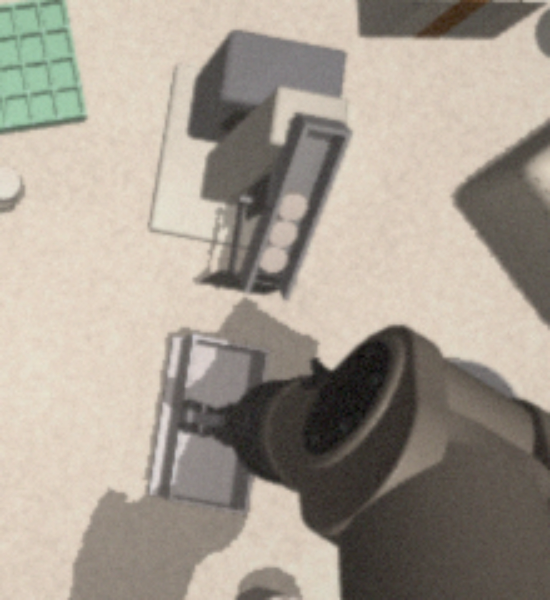

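```bash
python3 -m creep '[[[-0.1,1,0.05,0,0,0,0],[-0.1,3,0.05,0,0,0,0],[-0.15,4.5,0.05,0,0,0,0],[-0.15,4.9,0.05,0,0,0,0],[-0.15,4.9,0.05,0,0,0,0]]]'
python3 - <<'E'
from plan import *
for n in('scene',):
    p,d=bot.read_camera(n);cv2.imwrite(f'pics/{n}4.png',p);np.save(f'{n}4_d.npy',d)
a=cv2.imread('pics/scene4.png');cv2.imwrite('pics/s4z.png',cv2.convertScaleAbs(cv2.resize(a[200:384,60:330],None,fx=2.6,fy=2.6),alpha=1.6))
yaw=np.radians(-10.7);lip=np.array([.5705,-.246]);u=np.array([np.cos(yaw),np.sin(yaw)])
plan(*(lip-.049*u),.1066,79.3)
E
```

```text
t: 7.98
eef_pos: [0.4962, -0.2333, 0.1066]
tool_rot: [-0.0, 0.77, 0.638, -0.0]
contact_force: [-0.5, -0.2, -1.6]
gripper_width: 0.149
pos [ 0.4958 -0.2333  0.1066] t 8.03 F [-0.92 -0.5  -1.17] g 0.142
shift cm [ 0.14  2.68 -0.  ] rot [-0.001 -0.    -0.   ]
```

View pics/s4z.png

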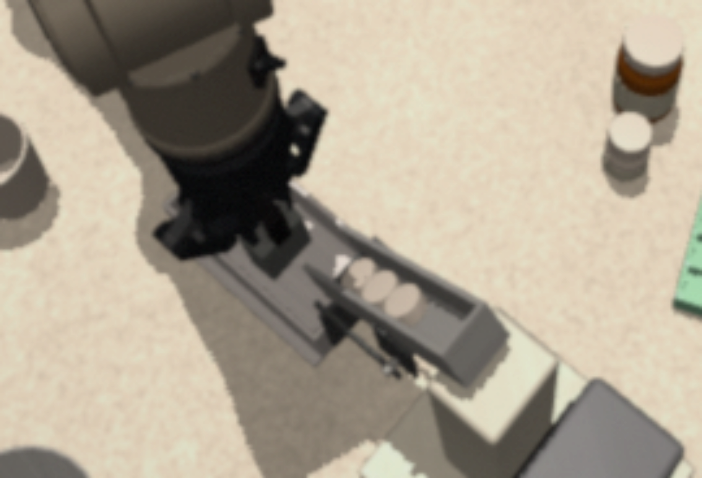

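```bash
python3 -m creep '[[[0.1,0.7,0,0,0,0,0],[0.1,1.5,0,0,0,0,0],[0.1,2.3,0,0,0,0,0],[0.1,2.7,0,0,0,0,0],[0.1,2.7,0,0,0,0,0],[0.1,2.7,0,0,0,0,0],[0.1,2.7,0,0,0,0,0]]]'
python3 - <<'E'
from plan import *
for n in('scene',):
    p,d=bot.read_camera(n);cv2.imwrite(f'pics/{n}5.png',p);np.save(f'{n}5_d.npy',d)
a=cv2.imread('pics/scene5.png');cv2.imwrite('pics/s5z.png',cv2.convertScaleAbs(cv2.resize(a[200:384,60:330],None,fx=2.6,fy=2.6),alpha=1.6))
yaw=np.radians(-10.7);lip=np.array([.5705,-.246]);u=np.array([np.cos(yaw),np.sin(yaw)])
plan(*(lip-.049*u),.1066,79.3)
E
```

```text
t: 8.9
eef_pos: [0.5227, -0.2373, 0.1067]
tool_rot: [-0.0, 0.77, 0.638, -0.0]
contact_force: [-2.2, 1.0, -3.7]
gripper_width: 0.152
pos [ 0.5227 -0.2373  0.1067] t 8.95 F [-3.15 -0.16 -4.48] g 0.146
shift cm [ 0.03 -0.04  0.01] rot [-0.001 -0.    -0.   ]
```

View pics/s5z.png

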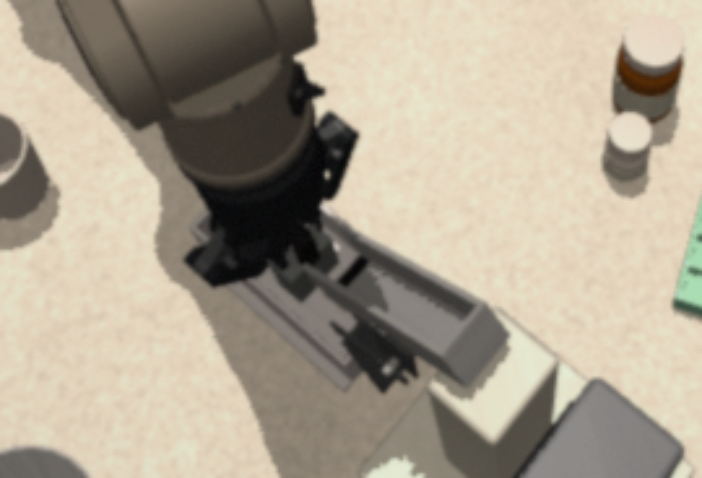

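```bash
python3 -m creep '[[[0,-0.4,0,0,0,0,0],[0,-1.5,0,0,0,0,0],[0,-3,0,0,0,0,0],[0,-5,0,0,0,0,0],[0,-7,0,0,0,0,0],[0,-8,0,0,0,0,0],[0,-8,0,0,0,0,0]]]'
python3 - <<'E'
from plan import *
for n in('scene','top'):
    p,d=bot.read_camera(n);cv2.imwrite(f'pics/{n}6.png',p);np.save(f'{n}6_d.npy',d)
    W=cloud(n,d)
    for r in bot.find_in(n,'pod1'):
        if r['p']>.15:x,y=map(int,r['xy']);print(n,r['p'],r['xy'],W[y,x].round(3))
a=cv2.imread('pics/scene6.png');cv2.imwrite('pics/s6z.png',cv2.convertScaleAbs(cv2.resize(a[180:384,60:300],None,fx=2.6,fy=2.6),alpha=1.6))
a=cv2.imread('pics/top6.png');cv2.imwrite('pics/t6z.png',cv2.convertScaleAbs(cv2.resize(a[80:320,260:480],None,fx=2.5,fy=2.5),alpha=1.6))
plan(.6165,.2374,.15,106.1)
E
```

```text
t: 9.82
eef_pos: [0.444, -0.2225, 0.107]
tool_rot: [0.0, 0.77, 0.638, 0.0]
contact_force: [-0.3, -0.3, -2.1]
gripper_width: 0.151
scene 0.48 [161.8, 285.0] [ 0.478 -0.225  0.068]
scene 0.47 [165.9, 295.5] [ 0.495 -0.237  0.066]
top 0.59 [341.6, 223.4] [ 0.507 -0.216  0.076]
top 0.48 [342.7, 234.2] [ 0.482 -0.22   0.067]
top 0.48 [352.6, 226.8] [ 0.5   -0.244  0.071]
pos [ 0.4454 -0.2226  0.1069] t 10.03 F [-0.68  0.09 -2.55] g 0.151
shift cm [48.38  8.29 -4.31] rot [ 0.001  0.    -0.467]
```

View pics/s6z.png

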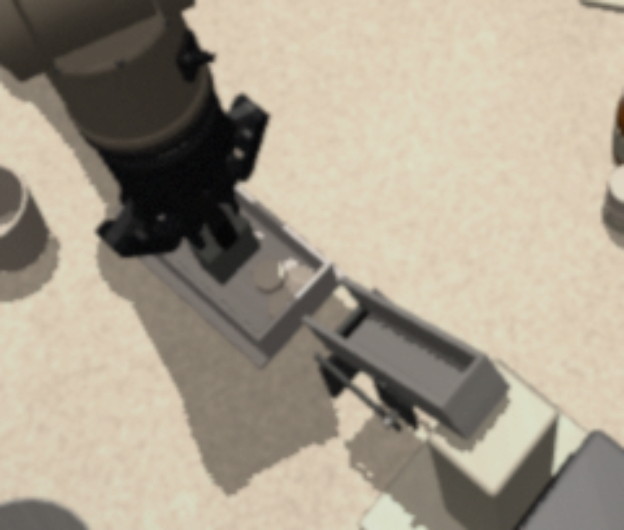

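View pics/t6z.png

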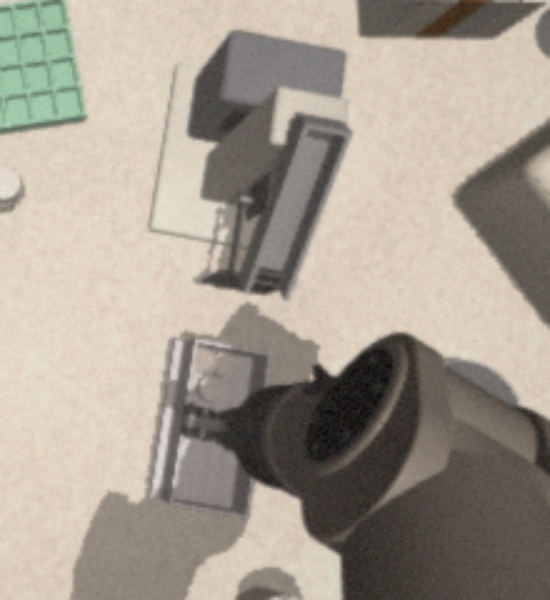

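```bash
python3 -m creep '[[[0.3,0,-1,0,0,0,0],[1,0,-3,0,0,0,0],[2.5,0.2,-5.5,0,0,0,0],[5,0.5,-7.5,0,0,-0.04,0],[8.5,1,-8.5,0,0,-0.08,0],[12.5,1.8,-8.5,0,0,-0.12,0],[16.5,2.6,-8.5,0,0,-0.16,0],[20.5,3.4,-8.5,0,0,-0.2,0],[24.5,4.1,-8.5,0,0,-0.24,0],[28.5,4.8,-8.5,0,0,-0.28,0]]]'
python3 plan.py .6165 .2374 .15 106.1
```

```text
t: 11.28
eef_pos: [0.5452, 0.0501, 0.1925]
tool_rot: [0.0, 0.673, 0.74, 0.0]
contact_force: [-0.0, -0.2, -2.2]
gripper_width: 0.148
pos [0.5452 0.0501 0.1925] t 11.28 F [-0.05 -0.16 -2.16] g 0.148
shift cm [17.98  8.86  4.25] rot [ 0.001  0.    -0.186]
```

```bash
python3 -m creep '[[[4,1.9,0,0,0,-0.04,0],[8,3.8,0,0,0,-0.08,0],[12,5.8,0,0,0,-0.12,0],[15,7.3,0,0,0,-0.16,0],[17,8.2,0.5,0,0,-0.18,0],[17.6,8.5,1.5,0,0,-0.18,0],[17.6,8.5,2.5,0,0,-0.18,0],[17.6,8.5,2.5,0,0,-0.18,0],[17.6,8.5,2.5,0,0,-0.18,0]]]'
python3 - <<'E'
from plan import *
for n in('scene','top'):
    p,d=bot.read_camera(n);cv2.imwrite(f'pics/{n}7.png',p);np.save(f'{n}7_d.npy',d)
    W=cloud(n,d)
    for r in bot.find_in(n,'pod1'):
        if r['p']>.15:x,y=map(int,r['xy']);print(n,r['p'],r['xy'],W[y,x].round(3))
    o=bot.get_obs()['eef_pos']
    q=W.reshape(-1,3);q=q[~np.isnan(q[:,0])];dd=np.linalg.norm(q[:,:2]-o[:2],axis=1)
    for e in(.0,):
        m=(dd<.095)&(dd>.03)&(abs(q[:,2]-(o[2]-.0116))<.005);print(n,m.sum(),cv2.minAreaRect((q[m][:,:2]*1000).astype(np.float32)),np.median(q[m][:,2]))
a=cv2.imread('pics/scene7.png');cv2.imwrite('pics/s7z.png',cv2.convertScaleAbs(cv2.resize(a[20:260,200:440],None,fx=2.5,fy=2.5),alpha=1.6))
plan(.6165,.2374,.12,106.1)
E
```

```text
t: 12.4
eef_pos: [0.6129, 0.2304, 0.167]
tool_rot: [0.0, 0.605, 0.796, -0.0]
contact_force: [-0.1, -0.2, -1.8]
gripper_width: 0.148
scene 0.4 [344.1, 126.5] [0.641 0.244 0.127]
scene 364 ((612.048828125, 230.040283203125), (149.94293212890625, 75.57890319824219), 15.587615013122559) 0.15338618280757993
top 0.56 [141.0, 147.3] [0.67  0.233 0.126]
top 326 ((611.29248046875, 229.40704345703125), (150.0328369140625, 72.10489654541016), 15.72599983215332) 0.1555667608592674
pos [0.613  0.2315 0.1673] t 12.6 F [-0.11  0.06 -1.9 ] g 0.15
shift cm [0.47 0.49 4.73] rot [ 0.001 -0.    -0.008]
```

View pics/s7z.png

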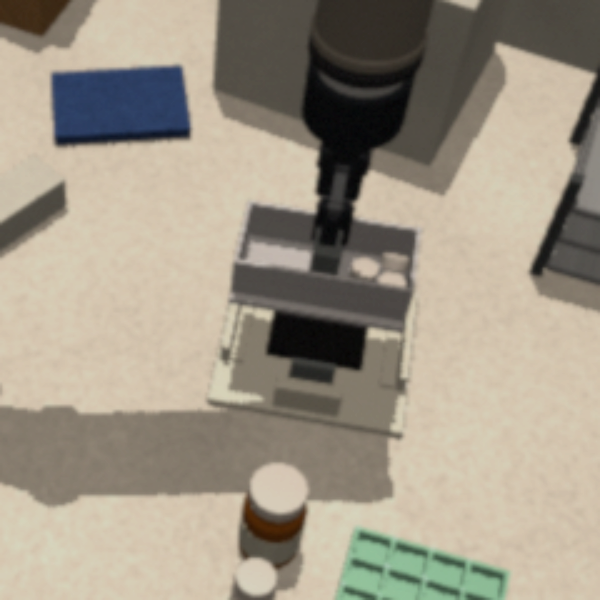

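```bash
python3 -m creep '[[[0.5,0.5,1.5,0,0,-0.008,0],[0.5,0.5,3.5,0,0,-0.008,0],[0.5,0.5,5,0,0,-0.008,0],[0.5,0.5,6,0,0,-0.008,0],[0.5,0.5,6.2,0,0,-0.008,0],[0.5,0.5,6.2,0,0,-0.008,0]]]'
python3 - <<'E'
from plan import *
o=bot.get_obs()['eef_pos']
for n in('scene','top'):
    p,d=bot.read_camera(n);cv2.imwrite(f'pics/{n}8.png',p);np.save(f'{n}8_d.npy',d)
    W=cloud(n,d)
    q=W.reshape(-1,3);q=q[~np.isnan(q[:,0])];dd=np.linalg.norm(q[:,:2]-o[:2],axis=1)
    m=(dd<.095)&(dd>.03)&(abs(q[:,2]-(o[2]-.0116))<.005);print(n,m.sum(),cv2.minAreaRect((q[m][:,:2]*1000).astype(np.float32)),np.median(q[m][:,2]))
    m=(dd<.14)&(abs(q[:,2]-.01)<.003);print(n,m.sum(),cv2.minAreaRect((q[m][:,:2]*1000).astype(np.float32)))
a=cv2.imread('pics/scene8.png');cv2.imwrite('pics/s8z.png',cv2.convertScaleAbs(cv2.resize(a[80:230,240:420],None,fx=4,fy=4),alpha=1.6))
plan(.617,.238,.1026,106.1)
E
```

```text
t: 13.35
eef_pos: [0.6166, 0.2379, 0.105]
tool_rot: [0.0, 0.601, 0.799, 0.0]
contact_force: [-0.8, -0.5, -1.6]
gripper_width: 0.148
scene 350 ((616.0895385742188, 236.3282012939453), (150.102294921875, 77.78404235839844), 15.808492660522461) 0.0914286852424489
scene 1201 ((616.9613037109375, 237.46578979492188), (179.5711669921875, 170.6171875), 16.06964111328125)
top 274 ((615.0279541015625, 236.4615478515625), (150.55776977539062, 72.26551818847656), 16.19734764099121) 0.09341609707452936
top 1419 ((616.1384887695312, 237.2470703125), (180.21478271484375, 170.2836151123047), 16.01888656616211)
pos [0.6168 0.2381 0.1055] t 13.45 F [-0.03 -0.21 -2.45] g 0.147
shift cm [-0.01  0.02  0.29] rot [ 0.001 -0.     0.   ]
```

View pics/s8z.png

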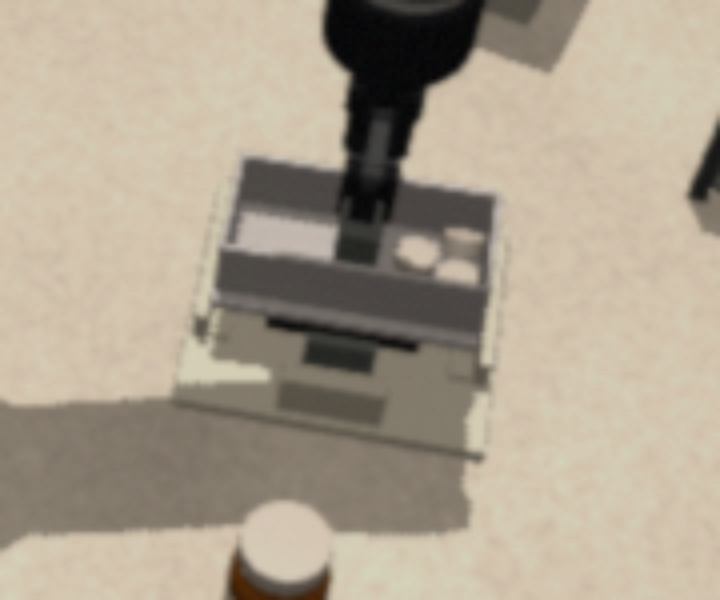

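```bash
python3 -m creep '[[[0.07,0.12,0.3,0,0,0,0],[0.07,0.12,0.8,0,0,0,0],[0.07,0.12,1.2,0,0,0,0],[0.07,0.12,1.4,0,0,0,0],[0.07,0.12,1.4,0,0,0,0]]]' 120
python3 -c "
from plan import *
plan(.6178,.2388,.0736,106.1)"
```

```text
t: 14.08
eef_pos: [0.6183, 0.239, 0.0916]
tool_rot: [0.001, 0.601, 0.799, 0.001]
contact_force: [1.5, -1.4, 3.0]
gripper_width: 0.146
pos [0.6183 0.239  0.0916] t 14.07 F [ 1.48 -1.42  2.99] g 0.146
shift cm [-0.   -0.05  1.8 ] rot [ 0.002 -0.    -0.   ]
```

```bash
python3 -m creep '[[[0,0,0.2,0,0,0,0],[0,0,0.4,0,0,0,0],[0,0,0.6,0,0,0,0],[0,0,0.8,0,0,0,0],[0,0,0.8,0,0,0,0]]]' 120
python3 -m creep '[[[0,0,0.2,0,0,0,0],[0,0,0.4,0,0,0,0],[0,0,0.5,0,0,0,0],[0,0,0.5,0,0,0,0]]]' 120
python3 -c "
from plan import *
plan(.6178,.2388,.0736,106.1)"
```

```text
t: 14.7
eef_pos: [0.6177, 0.2389, 0.0827]
tool_rot: [0.0, 0.601, 0.799, 0.0]
contact_force: [1.5, -0.8, 1.6]
gripper_width: 0.145
t: 15.2
eef_pos: [0.6164, 0.2391, 0.0771]
tool_rot: [-0.001, 0.601, 0.799, -0.001]
contact_force: [0.0, 0.6, 0.2]
gripper_width: 0.142
pos [0.6164 0.2391 0.0771] t 15.2 F [0.03 0.56 0.17] g 0.142
shift cm [-0.07  0.13  0.35] rot [-0.002 -0.     0.001]
```

```bash
python3 -m creep '[[[0,0,0.15,0,0,0,0],[0,0,0.3,0,0,0,0],[0,0,0.4,0,0,0,0],[0,0,0.4,0,0,0,0],[0,0,0.4,0,0,0,0],[0,0,0.4,0,0,0,0]]]' 120
cat > chk.py <<'E'
from plan import *
import sys
k=sys.argv[1]
o=bot.get_obs()['eef_pos']
for n in('scene','top'):
    p,d=bot.read_camera(n);cv2.imwrite(f'pics/{n}{k}.png',p);np.save(f'{n}{k}_d.npy',d)
    W=cloud(n,d)
    q=W.reshape(-1,3);q=q[~np.isnan(q[:,0])];dd=np.linalg.norm(q[:,:2]-[.6168,.2375],axis=1)
    th=np.radians(16.1);a=(q[:,0]-.6168)*np.cos(th)+(q[:,1]-.2375)*np.sin(th);l=-(q[:,0]-.6168)*np.sin(th)+(q[:,1]-.2375)*np.cos(th)
    m=(abs(a)<.08)&(abs(l)<.04)&(dd>.03)&(abs(q[:,2]-.062)<.006);print(n,m.sum(),cv2.minAreaRect((q[m][:,:2]*1000).astype(np.float32)),np.median(q[m][:,2]))
    for e in(-1,1):
        m=(abs(a-e*.073)<.004)&(abs(l)<.034)&(abs(q[:,2]-.062)<.008);print('  end rim',e,m.sum(),np.median(q[m][:,2]) if m.sum() else '')
        m=(abs(l-e*.034)<.004)&(abs(a)<.07)&(abs(q[:,2]-.062)<.008);print('  side rim',e,m.sum(),np.median(q[m][:,2]) if m.sum() else '')
        m=(l*e>.043)&(l*e<.075)&(abs(a)<.025)&(q[:,2]>.036);print('  clip',e,m.sum(),np.percentile(l[m]*1000,[2,50,98]).round(1) if m.sum() else '')
a=cv2.imread(f'pics/scene{k}.png');cv2.imwrite(f'pics/s{k}z.png',cv2.convertScaleAbs(cv2.resize(a[80:230,240:420],None,fx=4,fy=4),alpha=1.6))
plan(.6168,.2382,.0736,106.1)
E
python3 chk.py 9
```

```text
t: 15.95
eef_pos: [0.6175, 0.2392, 0.0745]
tool_rot: [0.0, 0.601, 0.799, 0.0]
contact_force: [-1.5, -0.2, 6.2]
gripper_width: 0.144
scene 393 ((616.6149291992188, 238.9869384765625), (149.7698211669922, 76.27145385742188), 16.449012756347656) 0.06057280472203522
  end rim -1 46 0.06112430378854332
  side rim -1 190 0.0595537733054438
  clip -1 1517 [-70.8 -46.5 -43.2]
  end rim 1 50 0.060976860144741254
  side rim 1 153 0.05985335314724169
  clip 1 21 [53.8 68.3 73.2]
top 271 ((615.9306030273438, 237.80711364746094), (150.9242401123047, 72.76438903808594), 15.985280990600586) 0.062464509814214024
  end rim -1 69 0.06241154821932654
  side rim -1 99 0.06244201601137502
  clip -1 988 [-72.5 -47.8 -43.2]
  end rim 1 43 0.061992318543028266
  side rim 1 77 0.06243853969453886
  clip 1 136 [43.3 51.8 74.3]
pos [0.6175 0.2392 0.0745] t 16.05 F [-2.31  0.56  7.  ] g 0.148
shift cm [-0.08 -0.1   0.09] rot [ 0.001 -0.     0.   ]
```

View pics/s9z.png

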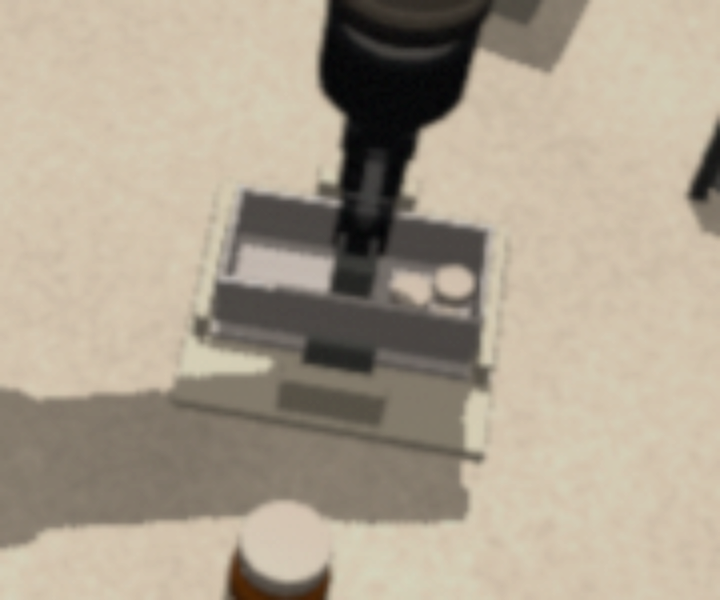

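```bash
python3 -m creep '[[[0,0,0.05,0,0,0,0],[0,0,0.1,0,0,0,0],[0,0,0.15,0,0,0,0],[0,0,0.2,0,0,0,0],[0,0,0.2,0,0,0,0],[0,0,0.2,0,0,0,0]]]' 120
python3 chk.py 10; python3 -c "
import cv2
a=cv2.imread('pics/top10.png');cv2.imwrite('pics/t10z.png',cv2.convertScaleAbs(cv2.resize(a[120:240,90:220],None,fx=4.5,fy=4.5),alpha=1.6))
import numpy as np
print(np.abs(np.load('top10_d.npy')).shape)"
```

```text
t: 16.8
eef_pos: [0.6176, 0.2393, 0.073]
tool_rot: [0.0, 0.601, 0.799, 0.001]
contact_force: [-3.0, -0.8, 9.9]
gripper_width: 0.147
scene 351 ((616.6406860351562, 238.80125427246094), (150.1141357421875, 75.54412078857422), 16.156883239746094) 0.059408926558277626
  end rim -1 43 0.05954527195354764
  side rim -1 175 0.05892741556231986
  clip -1 1544 [-70.6 -46.5 -43.2]
  end rim 1 53 0.05937397995815077
  side rim 1 126 0.05864961815304228
  clip 1 24 [53.2 69.7 74.3]
top 259 ((615.7766723632812, 237.7080841064453), (150.46888732910156, 72.12391662597656), 16.268444061279297) 0.06114859222823997
  end rim -1 69 0.061122296980187035
  side rim -1 95 0.06114875561083
  clip -1 972 [-72.7 -47.9 -43.4]
  end rim 1 41 0.06077779364741989
  side rim 1 71 0.06076861590017642
  clip 1 135 [43.4 51.5 74.5]
pos [0.6176 0.2392 0.073 ] t 16.9 F [-3.71 -0.76  9.99] g 0.141
shift cm [-0.08 -0.1  -0.06] rot [ 0.001 -0.001  0.   ]
(384, 512)
```

View pics/t10z.png

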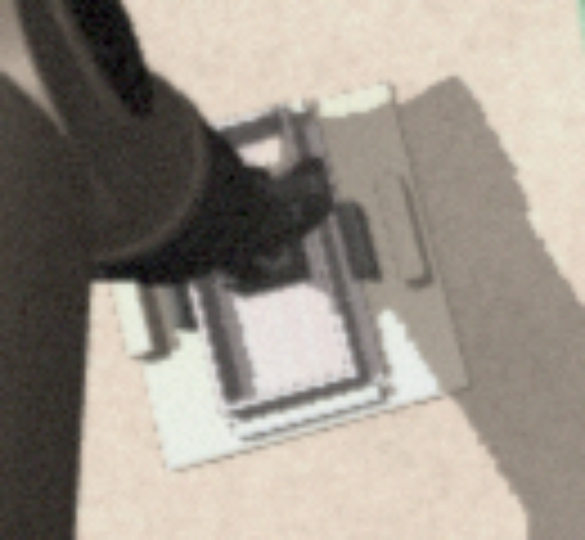

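View pics/s10z.png

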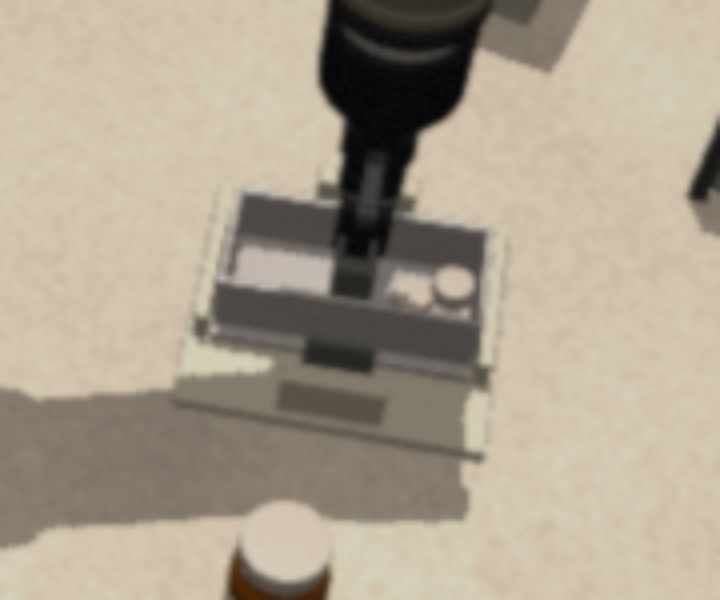

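Run:
```python
from plan import *
p,d=bot.read_camera('scene');W=cloud('scene',d)
th=np.radians(16.1)
for r in bot.silhouettes('scene','pod1'):
    q=W[r['mask']];q=q[~np.isnan(q[:,0])];m=np.median(q,0)
    e=m[:2]-[.6168,.2375]
    print(round(r['p'],2),r['xy'],r['mask'].sum(),m.round(3),'dish xy',(e[0]*np.cos(th)+e[1]*np.sin(th)).round(3),(-e[0]*np.sin(th)+e[1]*np.cos(th)).round(3),q[:,2].min().round(3),q[:,2].max().round(3))
a=p[135:165,325:370];cv2.imwrite('pics/pz.png',cv2.convertScaleAbs(cv2.resize(a,None,fx=16,fy=16,interpolation=cv2.INTER_CUBIC),alpha=1.6))
# height map in dish half
a=(W[...,0]-.6168)*np.cos(th)+(W[...,1]-.2375)*np.sin(th);l=-(W[...,0]-.6168)*np.sin(th)+(W[...,1]-.2375)*np.cos(th)
g=[[ (lambda m: int(np.median(W[...,2][m])*1000) if m.sum()>1 else -1)((abs(a-x)<.003)&(abs(l-y)<.003)) for x in np.arange(.015,.075,.006)] for y in np.arange(.033,-.036,-.006)]
print(np.array(g))
```

```text
0.62 [343.8, 151.5] 66 [0.65  0.25  0.032] dish xy 0.035 0.002 0.023 0.035
[[ 20  38  37  41  49  42  39  44  41  42]
 [ 19  19  19  19  20  20  23  32  -1  39]
 [ 20  19  19 419 217  -1  32  32  32  42]
 [ 19  19  19 422 222  29  32  32  31  32]
 [ 18  20  33 227  32  31  29  31  30  31]
 [ 21  19 427 421  32  31  19  25  25  36]
 [ 77 433  33 263 266  30  -1  -1  -1  42]
 [437 435 430 289 271  -1  -1  -1  -1  51]
 [165 434 246 283  -1  -1  -1  -1  -1  54]
 [168 246 291 279  -1  -1  -1  -1  -1  59]
 [248 294 287 430 425 419  -1  -1  -1  58]
 [282 262  48  47  43  44  39  39  43  36]]
```

View pics/pz.png

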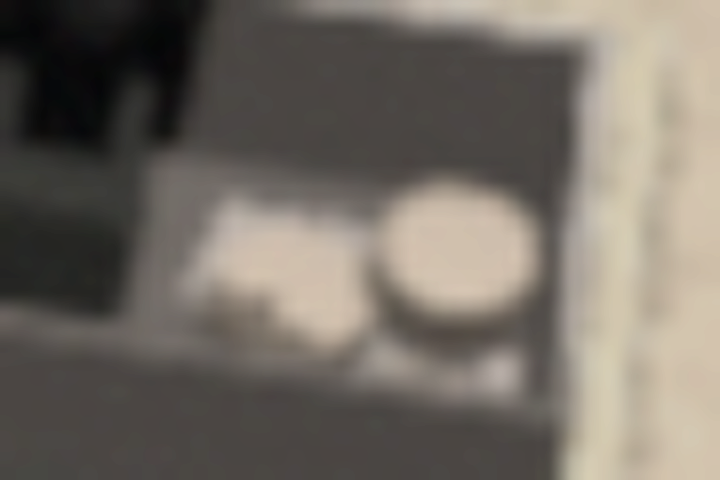

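Run:
```python
from h import *
o=bot.get_obs();print(o['t'],o['eef_pos'],o['contact_force'],o['gripper_width']);print(bot.hand_in())
```

```text
17.0 [0.61759066 0.23927108 0.0730499 ] [-3.62819979 -1.00172341  9.51442915] 0.14300140224054786
the job is handed in; nothing more can be done
None
```

I picked up the dish by its grip and pushed the gate open under the lip. All three pods dropped in, and after backing off I could see all three lying in the dish. I then carried the dish to the dock, pressed it down past both clips, and handed in at 17 s while still pressing.

**Position:** the dish's underside was about 15 mm above the table by both the tool height and the top camera, so the pad was in by about 5 mm. The scene camera read about 13 mm, roughly 2 mm low as it had been earlier. The dish's centre was within about 1.5 mm of the dock's, with its yaw within 0.01 rad and no visible tilt.

**Push:** the wrist read about 9.5 N upward, or about 12 N after allowing for the hanging weight. The gripper was still closed on the grip at 120 N.

**Not confirmed directly:**
- **Clips:** I inferred the snap from the push force dropping and from the dish's height, because the images did not show the clip travel clearly.
- **Third pod:** in the last picture only two pods show clearly. The third is mostly hidden behind the dish's near wall, with a bit that looks like it peeking out. I saw all three inside just before pressing, and none outside afterwards.
- **Bystanders:** the robot's path kept clear of them and none looked moved in the pictures, but I did not measure them.

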